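Shake up a touch-up bottle on the bench mixer

ROBOT

A 6-joint arm with a two-finger parallel gripper is mounted at the origin on the work surface. World frame = base frame: x ahead of the robot, y to its left, z up, the work surface at z = 0. Lengths are in m, angles in rad, forces in N, time in s.
With the tool pointing down it reaches from about 0.35 to 0.775 m from the base axis. Payload 7.3 kg.
Tool frame: the origin (TCP) lies between the finger pads; the fingertips stand 14 mm ahead of it and the grasp point (between the pads) lies 5 mm behind it; z points along the fingers, y is the line along which they close (so a half turn about z gives the same grasp; the last joint's range is limited). The gripper opens to 92 mm and grips with 3 to 60 N. Pads are 19 mm wide; open, the fingers measure 130 mm over their backs; the gripper's body (75 mm by 190 mm) begins 47 mm behind the grasp point.
Start: joints at [-1.39, 0.342, 1.524, -0, 1.275, -0.146], TCP at [0.169, -0.497, 0.219] pointing down, gripper open.
Joint ranges: [-2.53, 2.53], [-0.77, 2.02], [0.04, 2.7], [-1, 4.14], [0.28, 2.66], [-3.11, 3.11]. Speed limits (rad/s): [2.57, 2.57, 3.14, 3.14, 3.14, 3.14].

INTERFACE

Orientations are given as [roll, pitch, yaw] about the fixed x, y, z axes, in that order (R = Rz(yaw) Ry(pitch) Rx(roll)).
In Python, from cell import robot, eyes gives the robot as it stands. The module is installed in compiled form; this text tells all that it offers.
- The arm moves only by the shell command python3 -m handwheel 'ROWS' [FORCE]. ROWS is JSON, one flat list of numbers, 5 for each row, row after row: the shift along the world's x, y, z in mm, then the turn about the world's z in rad, then the opening, from 0 (shut) to 1 (fully open). In form: [x, y, z, spin, jaw, x, y, z, spin, jaw, ...]. A call has 1 to 8 rows; each row shifts and turns the commanded pose from where the row before left it; what a row does not reach is not made up. A row lasts 1/10 s, in which the tool goes at most 50 mm and 8.59 degrees, less where a joint would pass 70% of its speed; a pose out of reach is approached as far as the arm can. A call with a gripper value outside its range is refused whole. The fingers move at their own pace and stop on an object; FORCE is the grip in N (left out, the last holds). Time passes only in rows, so rows that do not move let the fingers close. It gives the time, the measured TCP pose, the force, the opening and the grip force at its end, in the units of the state.
- robot.observe(): the state, without advancing time (a new reading comes with each control period).
- eyes.read_camera(name): name is "scene" or "top" or "wrist"; returns (picture, depth): 400x640x3 uint8, blue, green, red; 400x640 float32, m along the optical axis (not along the pixel's ray), 0 where there is no reading.
- eyes.calibration(name): a dict with "fx", "fy", "cx", "cy" (pixels), "world_to_cam" (4x4, takes a point from world to camera coordinates). Camera axes: x right, y down, z forward; pixel columns grow to the right and rows downward; lengths in m; the calibration is good to about 2 mm. A picture is of the moment at which its call begins: read the wrist's pose just before it. calibration takes no time and is no camera call; for the wrist camera it gives the pose at the moment of the call.
- robot.hand_in(): hands the job in; it is judged then, once.
The state is a dict: "time": time; "qpos": joint angles; "qvel": joint speeds; "joint_efforts": joint torques, N m; "tool_pos": TCP position; "tool_rot": TCP orientation; "contact_force": force on the tool from outside, world axes, zero at the start; "torque": the same for the moment, N m; "opening": finger opening in m; "grip_force": force on a finger pad.
Only numpy, scipy, OpenCV 4.12 (cv2) and the standard library are available. Lean on these libraries where they do the work, as an engineer would, in place of code of your own. Each camera call takes 0.05 s, during which the arm holds its last target. There are 200 camera calls.

TASK

Stand the small wooden splash board upright on its short thin edge on the rubber mat beside the mixer, its broad face to the mixer. Then take the narrow-necked bottle, press it upright onto the middle of the mixer's sprung pad until the pad is fully down, keep it down for two seconds, and set it down (do not drop it) standing in the shallow steel tray. Last, switch the mixer off by pushing its toggle all the way over to the other side, away from the robot, and leave everything else where it is.

Things in the scene. Friction and masses are not known exactly. Their poses are not given: they have to be found in the camera images.
- mixer: Fixed bench mixer: a grey console 110 (x) x 190 (y) x 50 mm high with a round sprung pad and a toggle on top and a flat rubber mat on the bench beside it (-y side). Origin at the centre of the console's underside, on the bench; x points from its front (robot side) to its back, y along its width, z up.
- mat (a point): Centre of the top face of the black rubber mat, 100 mm (mixer x) x 60 mm (mixer y), 3 mm thick, flat on the bench 150 mm to the -y side of the mixer's centre (25 mm clear of the console's end). Axes as the mixer's.
- pad_top (a point): Centre of the top of the round black rubber pad (60 mm diameter, flat), on the -y half (the mat's end) of the console, 75 mm above the bench when up. It moves with the pad. z up.
- pad (a joint): Travel of the sprung pad, m: 0 up, 0.010 fully down on its stop. It needs about 5 N to start moving and 12 N to go fully down, and springs back.
- switch (a joint): Toggle of the mixer, rad: 0 on (leans 0.5 rad towards the front, mixer -x), 1.0 off (leans 0.5 rad the other way, to the back, mixer +x). It stays where it is left.
- switch_tip (a point): Centre of the 26 mm ball on the end of the steel toggle, about 116 mm above the bench at either end of its swing (122 mm half way). The toggle is a 10 mm rod, 50 mm from hinge to ball centre, on a black block (70 x 50 x 25 mm high) on the +y half of the console, 95 mm from the pad's centre; its hinge runs along the mixer's y, 72 mm above the bench.
- board: Loose splash board of dark brown wood, a plain flat rectangle 100 x 60 x 20 mm, 85 g, lying flat on the bench at the start. Origin at the centre of the large face that is underneath at the start; x along the 100 mm length, y along the 60 mm width, z through the 20 mm thickness (up at the start). When it stands on its short edge, x is vertical and it is 100 mm tall.
- board_center (a point): Centre of the wooden board's volume (10 mm from the body's origin along its z).
- bottle: Closed white plastic bottle with a narrow neck: body 46 mm diameter up to 75 mm, shoulder tapering to 24 mm at 90 mm, slim black cap 22 mm diameter up to 111 mm. About 140 g. It is the one with the narrow neck among three white containers in a loose row. Origin at the centre of its underside, z up.
- tray: Fixed shallow steel tray, 130 (x) x 100 (y) mm outside, rim 16 mm high, wall 4 mm. Origin at the centre of its underside.
- tray_in (a point): Centre of the tray's inner floor, 4 mm above the bench.
- jar: Bystander: squat white jar, 64 mm diameter, 72 mm high, wide black lid. Origin at the centre of its underside.
- can: Bystander: tall straight white can, 52 mm diameter, 128 mm high. Origin at the centre of its underside.
- canister: Bystander: red nylon zip-tie canister, 72 mm diameter, 120 mm high. Origin at the centre of its underside.
- pliers: Bystander: needle-nose pliers lying flat, 155 mm long along x, 13 mm high. Origin on the bench under the pivot.
Things that resemble listed ones, but are neither listed nor needed, are in the scene too. Of the things that look like the board, the larger one is meant.

How it is judged:
By the outcome, as a careful person would: the job done as asked, in the order asked, and still so for the second after the job is handed in, with the robot touching nothing.
It also fails if it takes over 72 s, if anything falls off the work surface, if the arm or the gripper's body presses on something with over 40 N, if the wrist force passes 120 N, or if a joint passes its speed limit or range.

## Working session

There is one attempt and no reset: what is moved stays moved. The work goes in short steps, Python scripts to look and compute and a shell command to move; the robot and the scene stay as the last step left them, time stands still between calls to the robot, and variables do not carry over. Pictures are saved under pics/ and viewed, at most 10 in all, crops included, and the job is handed in when it is done.

```bash
mkdir -p pics; cat > h.py <<'E'
import numpy as np, cv2
from cell import robot, eyes
def cloud(n):
    im,d=eyes.read_camera(n); c=eyes.calibration(n)
    v,u=np.mgrid[:400,:640]
    P=np.stack([(u-c["cx"])/c["fx"]*d,(v-c["cy"])/c["fy"]*d,d],-1)
    T=np.linalg.inv(c["world_to_cam"])
    W=P@T[:3,:3].T+T[:3,3]; W[d==0]=np.nan
    return im,W
E
python3 - <<'E'
from h import *
for n in("top","scene"):
    im,W=cloud(n); cv2.imwrite(f"pics/{n}0.png",im); np.save(n+"0.npy",W)
print(robot.observe())
E
```

```text
{'time': 0.1, 'qpos': array([-1.39000717e+00,  3.42680112e-01,  1.52489431e+00,  1.41865276e-05,
        1.27536941e+00, -1.45979070e-01]), 'qvel': array([-8.79108165e-04, -1.03222065e-03, -2.28110987e-03, -2.36485284e-04,
       -1.38827131e-04, -5.66871578e-05]), 'joint_efforts': array([ 1.85691286e-03, -4.32002950e+01, -2.44694710e+01,  7.19443965e-02,
        5.25439787e-02, -3.96324151e-05]), 'tool_pos': array([ 0.16848852, -0.49685841,  0.21820989]), 'tool_rot': array([-3.14025782e+00, -2.09965345e-04,  3.26763949e-01]), 'contact_force': array([-0.63194413, -0.01505205, -0.70429815]), 'torque': array([ 0.02888627, -0.02074096, -0.00464574]), 'grip_force': 0.0, 'opening': 0.09184748412300184}
```

View pics/top0.png

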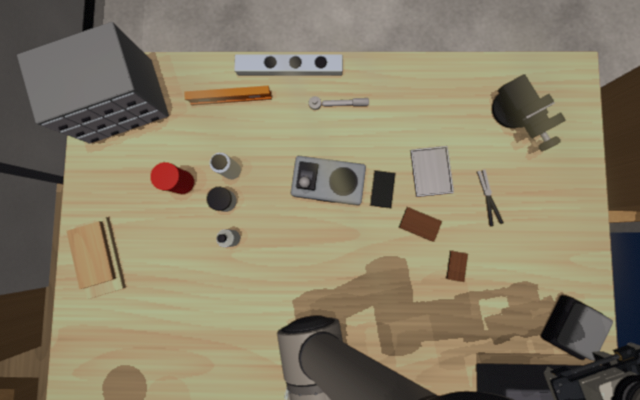

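View pics/scene0.png

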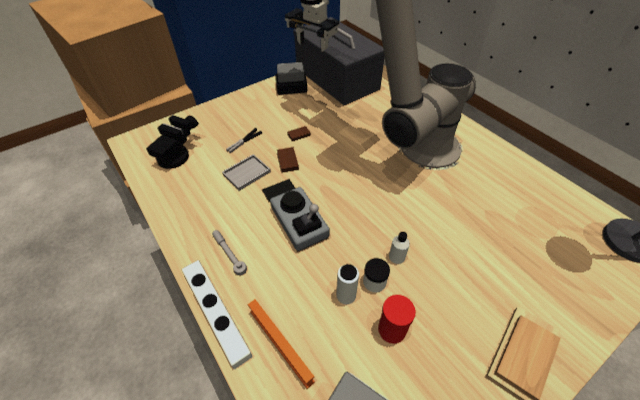

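The top view (image up = +x, left = +y) shows:
- mixer at about (329,180), pad at (343,181), toggle at (305,180)
- mat at (383,189)
- larger board at (420,224)
- tray at (431,171)
- bottle at (228,237), with the jar at (220,199) and the can at (221,163)

The scene view confirms the narrow-necked bottle is at (399,248).

```bash
python3 - <<'E'
from h import *
W=np.load("top0.npy"); im=cv2.imread("pics/top0.png"); Z=W[...,2]
v,u=np.mgrid[:400,:640]
def reg(name,u0,v0,u1,v1,cond):
    m=cond&(u>=u0)&(u<=u1)&(v>=v0)&(v<=v1)
    n,l,s,c=cv2.connectedComponentsWithStats(m.astype(np.uint8)); k=1+np.argmax(s[1:,4]); m=l==k
    p=W[m]; p=p[~np.isnan(p[:,0])]
    r=cv2.minAreaRect((p[:,:2]*1000).astype(np.float32))
    print(name,m.sum(),"mean",p.mean(0).round(4),"rect mm",np.round(r[0],1),np.round(r[1],1),round(r[2],1),"zmed",np.median(p[:,2]).round(4))
g=im.max(2)
reg("board",395,203,445,244,(Z>.012)&(Z<.03))
reg("board_rb",395,203,445,244,(im[...,2]>im[...,0]+30)&(g<125))
reg("small",440,245,475,285,(Z>.012)&(Z<.03))
reg("mat",368,165,398,212,g<60)
reg("console",285,150,368,208,(Z>.03)&(Z<.06))
reg("consoleall",285,150,368,208,(Z>.035))
reg("pad",320,160,366,205,(Z>.066)&(Z<.085))
reg("ball",290,160,320,200,(Z>.1))
reg("tray",405,140,460,202,(Z>.009)&(Z<.03))
reg("trayall",405,140,460,202,(Z>.002)&(Z<.03))
reg("bottle",210,220,245,250,(Z>.02))
reg("cap",210,220,245,250,(Z>.1))
reg("jar",200,183,240,215,(Z>.06))
reg("can",200,148,240,182,(Z>.11))
print("bench z",np.nanmedian(Z[250:280,150:280]))
cal=eyes.calibration("top"); print(cal["fx"],np.linalg.inv(cal["world_to_cam"])[:3,3])
E
```

```text
board 868 mean [ 0.4574 -0.2412  0.0201] rect mm [ 457.7 -241.6] [100.1  60.6] 67.4 zmed 0.0201
board_rb 858 mean [ 0.4569 -0.2402  0.0199] rect mm [ 457.1 -241.1] [99.9 59.2] 67.9 zmed 0.0201
small 495 mean [ 0.3473 -0.3373  0.0156] rect mm [ 347.5 -337.8] [46.4 75.7] 80.9 zmed 0.0155
mat 676 mean [ 0.5528 -0.1436  0.0031] rect mm [ 553.  -143.7] [54.1 94.9] 83.4 zmed 0.0031
console 2007 mean [ 0.5666 -0.0013  0.0496] rect mm [571.2   5.8] [190.1 111.8] 82.9 zmed 0.0497
consoleall 2954 mean [0.5685 0.0049 0.0595] rect mm [571.2   5.8] [190.1 111.8] 82.9 zmed 0.0514
pad 425 mean [ 0.5661 -0.0339  0.0749] rect mm [566. -34.] [57.9 56.4] 0.5 zmed 0.0749
ball 86 mean [0.5542 0.0627 0.1248] rect mm [554.5  62.6] [24.5 22.4] 89.6 zmed 0.1248
tray 316 mean [ 0.603  -0.2759  0.0149] rect mm [ 601.9 -275.6] [130.1 101.5] 6.6 zmed 0.0153
trayall 1689 mean [ 0.6026 -0.2763  0.0066] rect mm [ 602.2 -279.5] [149.6 121.4] 4.3 zmed 0.0051
bottle 341 mean [0.4161 0.2585 0.0786] rect mm [416.3 265.3] [44.8 44. ] 2.5 zmed 0.0802
cap 70 mean [0.4156 0.2649 0.1101] rect mm [415.6 265.2] [19.4 20.1] 46.2 zmed 0.1107
jar 494 mean [0.517  0.2867 0.0715] rect mm [517.3 287.7] [62.4 62.8] 57.5 zmed 0.0716
can 330 mean [0.6004 0.2709 0.1235] rect mm [602.  273.2] [49.7 49. ] 17.1 zmed 0.126
bench z -6.90766441542312e-05
384.20829466293327 [ 0.42231743 -0.00888322  1.04995412]
```

```bash
python3 -m handwheel '[34,27.5,-12,0.106,0.78, 34,27.5,-12,0.106,0.78, 34,27.5,-12,0.106,0.78, 34,27.5,-12,0.106,0.78, 34,27.5,-12,0.106,0.78, 34,27.5,-12,0.106,0.78, 34,27.5,-12,0.106,0.78, 34,27.5,-12,0.106,0.78]' 10; python3 -m handwheel '[0,0,0,0,0.78,0,0,0,0,0.78]'
```

```text
time: 0.9
tool_pos: [0.4416, -0.2758, 0.1221]
tool_rot: [-3.141, -0.0, 1.179]
contact_force: [0.7, 0.7, 0.2]
opening: 0.0714
grip_force: 0.0
time: 1.1
tool_pos: [0.4408, -0.2762, 0.1222]
tool_rot: [-3.14, -0.0, 1.177]
contact_force: [-0.1, -0.1, 0.1]
opening: 0.0714
grip_force: 0.0
```

```bash
python3 -m handwheel '[2,0,-30,0,0.78, 0,0,-30,0,0.78, 0,0,-25,0,0.78, 0,0,-12,0,0.78, 0,0,-8,0,0.78, 0,0,0,0,0.78]' 10; python3 -m handwheel '[0,0,0,0,0.5,0,0,0,0,0.5,0,0,0,0,0.5,0,0,0,0,0.5]' 5
```

```text
time: 1.7
tool_pos: [0.4421, -0.2777, 0.0177]
tool_rot: [-3.141, -0.0, 1.174]
contact_force: [0.1, 0.4, -0.3]
opening: 0.0716
grip_force: 0.0
time: 2.1
tool_pos: [0.4428, -0.2774, 0.0184]
tool_rot: [3.14, 0.0, 1.175]
contact_force: [0.1, 0.1, 1.0]
opening: 0.047
grip_force: 0.0
```

```bash
python3 - <<'E'
from h import *
a,_=cloud("wrist"); b,W=cloud("top"); np.save("top1.npy",W)
cv2.imwrite("pics/w1.png",np.vstack([cv2.resize(a,(480,300)),cv2.resize(b[180:300,340:532],(480,300))]))
E
```

```text
(no output)
```

View pics/w1.png

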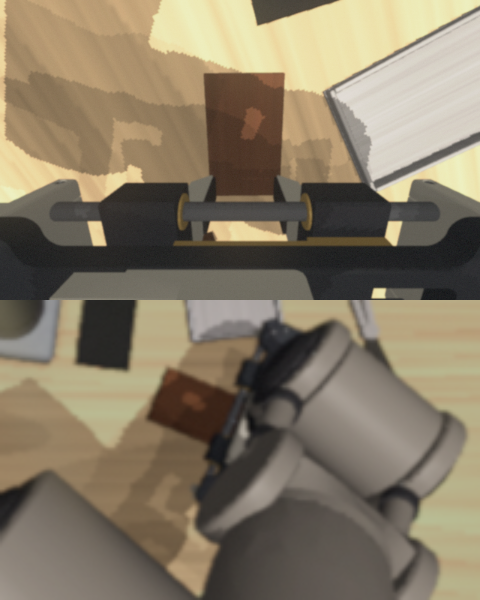

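The wrist half shows the board's near end at about row 195, right at the fingertips (columns 205–284). The opening reads 47 mm with no grip force, so it may not be held. I'll measure where the board is.

```bash
python3 - <<'E'
from h import *
im,W=cloud("wrist")
p=W.reshape(-1,3); c=im.reshape(-1,3).astype(int)
s=robot.observe()['tool_pos']
y=1.175; u=np.array([np.cos(y),np.sin(y)]); w=np.array([u[1],-u[0]])
a=(p[:,:2]-s[:2])@u*1000; b=(p[:,:2]-s[:2])@w*1000; z=p[:,2]*1000
m=(c[:,2]>c[:,0]+20)&(c.max(1)<140)&(z>14)&(z<25)&(abs(b)<45)&(a>-40)&(a<130)
print(m.sum(),np.percentile(a[m],[0.5,2,50,98,99.5]).round(1),np.percentile(b[m],[.5,2,50,98,99.5]).round(1))
n=(abs(b)<20)&(a>-40)&(a<40)
for k in range(-40,40,5):
    q=n&(a>=k)&(a<k+5); print(k,q.sum(),np.nanmedian(z[q]).round(1) if q.sum() else None)
E
```

```text
15421 [-9.7 -7.4 45.6 86.3 88.3] [-28.8 -27.8  -0.2  29.   30.1]
-40 0 None
-35 0 None
-30 103 -0.6
-25 280 -0.2
-20 0 None
-15 39 19.1
-10 425 19.7
-5 450 19.7
0 454 19.7
5 475 19.7
10 477 19.7
15 474 19.6
20 2475 119.0
25 14657 133.5
30 1912 105.9
35 537 19.8
```

```bash
python3 -m handwheel '[0,0,0,0,0.3,0,0,0,0,0.3]' 5;  python3 - <<'E'
from h import *
im,W=cloud("wrist")
p=W.reshape(-1,3)
s=robot.observe()['tool_pos']
y=1.175; u=np.array([np.cos(y),np.sin(y)]); w=np.array([u[1],-u[0]])
a=(p[:,:2]-s[:2])@u*1000; b=(p[:,:2]-s[:2])@w*1000; z=p[:,2]*1000
for lo in range(-65,65,5):
    q=(b>=lo)&(b<lo+5)&(abs(a)<15)&(z<90)
    if q.sum(): print(lo,q.sum(),np.nanpercentile(z[q],[5,50,95]).round(0))
cv2.imwrite("pics/w2.png",cv2.resize(im[200:340,220:420],(800,560),interpolation=cv2.INTER_CUBIC))
E
```

```text
time: 2.45
tool_pos: [0.4426, -0.2772, 0.0178]
tool_rot: [3.142, 0.0, 1.175]
contact_force: [0.4, -0.2, -0.7]
opening: 0.0346
grip_force: 0.0
-65 215 [-1. -0.  1.]
-60 197 [-1. -0.  1.]
-55 214 [-1. -0.  1.]
-50 203 [-1. -0.  1.]
-45 201 [-1. -0.  1.]
-40 185 [-1. -0.  1.]
-35 99 [-1. -0. 39.]
-30 237 [19. 41. 59.]
-25 400 [19. 46. 66.]
-20 891 [19. 53. 87.]
-15 282 [19. 20. 21.]
-10 288 [19. 20. 21.]
-5 291 [19. 20. 21.]
0 293 [19. 20. 21.]
5 286 [19. 20. 21.]
10 282 [19. 20. 21.]
15 612 [19. 36. 72.]
20 638 [20. 58. 87.]
25 321 [19. 42. 63.]
30 73 [-0. 36. 46.]
35 180 [-1. -0.  1.]
40 192 [-1. -0.  1.]
45 206 [-1. -0.  1.]
50 207 [-1. -0.  1.]
55 205 [-1. -0.  1.]
60 205 [-1. -0.  1.]
```

View pics/w2.png

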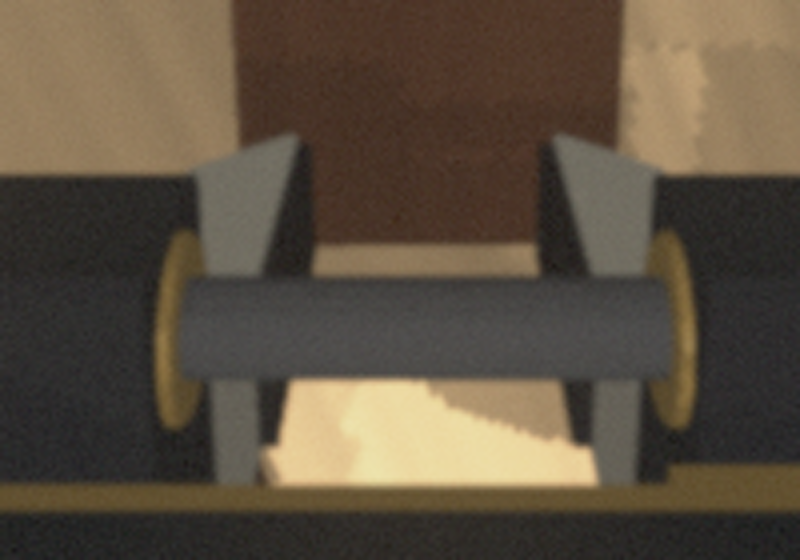

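```bash
python3 - <<'E'
from h import *
im,W=cloud("wrist"); s=robot.observe(); print(s['tool_pos'],s['opening'])
y=1.175; u=np.array([np.cos(y),np.sin(y)]); w=np.array([u[1],-u[0]])
for X,Y in [(225,165),(240,150),(260,150),(285,150),(290,140),(270,200),(240,220),(300,200),(305,230),(290,300),(560,145),(590,170),(640,180)]:
    p=W[200+Y//4,220+X//4]; d=(p[:2]-s['tool_pos'][:2])*1000
    print((X,Y),(d@u).round(1),(d@w).round(1),(p[2]*1000).round(1))
E
```

```text
[ 0.44254521 -0.27718249  0.01779182] 0.0289142795910954
(225, 165) 11.1 -27.3 37.2
(240, 150) 5.7 -28.2 18.7
(260, 150) 11.5 -22.9 32.4
(285, 150) 11.5 -19.4 32.3
(290, 140) 11.7 -19.1 29.7
(270, 200) 11.3 -19.4 49.3
(240, 220) 11.3 -22.2 55.1
(300, 200) 9.9 -15.6 46.3
(305, 230) 8.1 -14.7 50.9
(290, 300) 30.4 -9.5 106.8
(560, 145) 11.2 21.0 30.2
(590, 170) 11.3 23.9 38.9
(640, 180) 36.0 19.1 97.1
```

```bash
python3 -m handwheel '[0,0,0,0,0.78,0,0,0,0,0.78,0,0,0,0,0.78,0,0,0,0,0.78,0,0,0,0,0.78]' 10; python3 - <<'E'
from h import *
im,W=cloud("wrist"); s=robot.observe(); print(s['tool_pos'],s['opening'])
y=1.175; u=np.array([np.cos(y),np.sin(y)]); w=np.array([u[1],-u[0]])
p=W.reshape(-1,3)
a=(p[:,:2]-s['tool_pos'][:2])@u*1000; b=(p[:,:2]-s['tool_pos'][:2])@w*1000; z=p[:,2]*1000
for B in range(-60,-20,3):
    q=(a>7)&(a<14)&(b>=B)&(b<B+3)&(z<80)
    print(B,q.sum(),np.sort(z[q])[::max(1,q.sum()//12)].round(0))
E
```

```text
time: 3.05
tool_pos: [0.4425, -0.2773, 0.0178]
tool_rot: [3.142, 0.0, 1.175]
contact_force: [-0.6, -0.6, -0.6]
opening: 0.0644
grip_force: 0.0
[ 0.44256403 -0.27722235  0.01783827] 0.06810830300021412
-60 39 [-1. -1. -1. -0. -0. -0. -0.  0.  0.  0.  0.  1.  1.]
-57 42 [-1. -1. -1. -1. -0. -0. -0. -0. -0.  0.  0.  0.  0.  1.]
-54 42 [-1. -1. -1. -1. -0. -0. -0. -0. -0. -0.  0.  0.  0.  1.]
-51 56 [-1. -1. -1. -1. -0. -0.  0.  0.  0.  0.  1. 50. 53. 55.]
-48 160 [-1. -0.  0. 36. 40. 44. 47. 50. 52. 55. 58. 60. 63.]
-45 217 [-1. -0.  0. 37. 42. 45. 49. 53. 56. 59. 62. 65. 68.]
-42 221 [-2. -0.  0. 35. 39. 44. 48. 52. 55. 58. 62. 64. 67.]
-39 228 [-1. -0. 28. 34. 39. 44. 48. 52. 56. 59. 63. 65.]
-36 282 [-2. -0. 27. 33. 37. 42. 47. 50. 54. 57. 60. 63. 67.]
-33 178 [-1. 27. 32. 36. 40. 43. 46. 49. 52. 54. 57. 60. 63.]
-30 30 [18. 19. 19. 19. 19. 20. 20. 20. 20. 20. 20. 20. 20. 20. 21.]
-27 47 [19. 19. 19. 20. 20. 20. 20. 20. 20. 20. 20. 20. 20. 21. 21. 21.]
-24 49 [19. 19. 19. 19. 19. 20. 20. 20. 20. 20. 20. 21. 21.]
-21 47 [19. 19. 19. 19. 19. 20. 20. 20. 20. 20. 20. 20. 20. 20. 21. 21.]
```

```bash
python3 -m handwheel '[0,0,-8,0,0.78,0,0,-6,0,0.78,0,0,-3,0,0.78,0,0,-2,0,0.78,0,0,0,0,0.78]' 5; python3 -m handwheel '[0,0,0,0,0.5,0,0,0,0,0.5,0,0,0,0,0.5,0,0,0,0,0.5]' 5
```

```text
time: 3.6
tool_pos: [0.4424, -0.2771, -0.0016]
tool_rot: [-3.141, -0.0, 1.175]
contact_force: [0.7, 0.0, -0.2]
opening: 0.0717
grip_force: 0.0
time: 4.0
tool_pos: [0.4427, -0.2774, -0.001]
tool_rot: [3.141, 0.0, 1.175]
contact_force: [0.2, -0.1, 0.6]
opening: 0.0601
grip_force: 5.0
```

```bash
python3 -m handwheel '[1.2,3,11,0,0.5,1.2,3,11,0,0.5,2.3,5.5,9.5,0,0.5,2.3,5.5,9.5,0,0.5,3.2,7.7,8,0,0.5,3.2,7.7,8,0,0.5,3.9,9.4,5.6,0,0.5,3.9,9.4,5.6,0,0.5]' 4
python3 - <<'E'
from h import *
im,_=cloud("wrist"); b,_=cloud("scene")
cv2.imwrite("pics/w3.png",np.vstack([cv2.resize(im,(480,300)),cv2.resize(b[100:250,200:440],(480,300))]))
E
```

```text
time: 4.8
tool_pos: [0.464, -0.2251, 0.0675]
tool_rot: [3.142, -0.0, 1.175]
contact_force: [1.4, -0.7, -0.2]
opening: 0.06
grip_force: 4.0
```

View pics/w3.png

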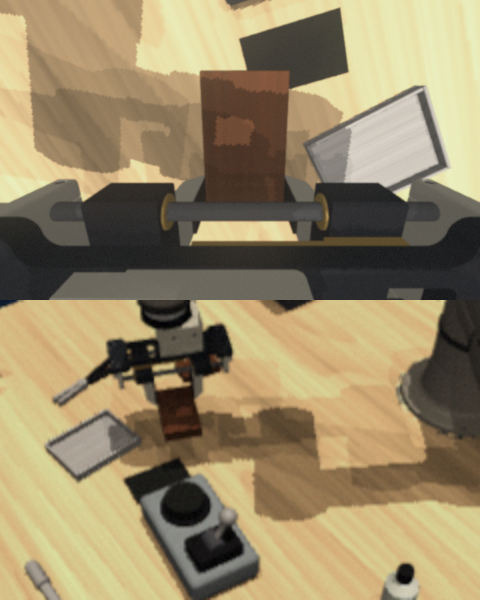

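The board is held, and it spans about (200–288, 70–200) in the wrist half. I'll measure its tilt from the cloud.

```bash
cat >> h.py <<'E'
def tilt():
    "profile of the held board along the finger-normal direction"
    im,W=cloud("wrist"); s=robot.observe(); y=s['tool_rot'][2]
    u=np.array([np.cos(y),np.sin(y)]); w=np.array([u[1],-u[0]])
    p=W.reshape(-1,3); c=im.reshape(-1,3).astype(int)
    a=(p[:,:2]-s['tool_pos'][:2])@u*1000; b=(p[:,:2]-s['tool_pos'][:2])@w*1000; z=p[:,2]*1000
    m=(c[:,2]>c[:,0]+20)&(c.max(1)<150)&(abs(b)<22)&(a>-40)&(a<110)&(z>4)&(z<140)
    f=np.polyfit(a[m],z[m],1)
    print("tcp",s['tool_pos'].round(4),"n",m.sum(),"a",np.percentile(a[m],[1,50,99]).round(1),"z",np.percentile(z[m],[1,50,99]).round(1),"slope deg",np.degrees(np.arctan(f[0])).round(1),"Fz",s['contact_force'].round(1))
E
python3 -c "
from h import *
tilt()"
```

```text
tcp [ 0.4641 -0.2253  0.0672] n 14332 a [-3.6 47.6 88.5] z [83.6 86.1 88.8] slope deg -2.3 Fz [ 0.6  0.1 -1.9]
```

```bash
python3 -m handwheel '[0,0,0,0,0.5,0,0,0,0,0.5,0,0,0,0,0.5]' 3;python3 -c "
from h import *
tilt()"; python3 -m handwheel '[0,0,40,0,0.5,0,0,15,0,0.5,0,0,5,0,0.5]';python3 -c "
from h import *
tilt()"
```

```text
time: 5.25
tool_pos: [0.4635, -0.2263, 0.0667]
tool_rot: [-3.141, -0.0, 1.174]
contact_force: [0.0, -0.0, -0.4]
opening: 0.0599
grip_force: 3.0
tcp [ 0.4635 -0.2263  0.0668] n 11283 a [-3.  35.2 80.6] z [44.8 68.9 89.2] slope deg -27.9 Fz [-0.2  0.8 -0.6]
time: 5.6
tool_pos: [0.4645, -0.2268, 0.1287]
tool_rot: [3.138, 0.001, 1.174]
contact_force: [-1.1, -0.1, -0.3]
opening: 0.0601
grip_force: 3.0
tcp [ 0.4643 -0.2266  0.1284] n 5080 a [ 6.1 20.  42.4] z [ 63.8 110.5 139.6] slope deg -64.4 Fz [ 0.6 -0.7 -0.9]
```

```bash
python3 -m handwheel '[0,0,0,0,0.5,0,0,0,0,0.5,0,0,30,0,0.5,0,0,10,0,0.5,0,0,5,0,0.5,0,0,0,0,0.5]' 3;python3 -c "
from h import *
tilt()"
```

```text
time: 6.25
tool_pos: [0.4638, -0.226, 0.1718]
tool_rot: [3.141, 0.0, 1.175]
contact_force: [0.4, 0.3, -1.1]
opening: 0.0598
grip_force: 3.0
tcp [ 0.4635 -0.2258  0.1713] n 1670 a [25.6 33.  41.7] z [105.2 124.2 139.7] slope deg -65.0 Fz [-0.2 -0.2 -0.2]
```

```bash
python3 -m handwheel '[15.4,36.9,0,0,0.5,7.7,18.4,0,0,0.5,4.6,11,0,0,0.5,3.1,7.4,0,0,0.5,0,0,0,0,0.5]' 3;sed -i 's/(z<140)/(z<s["tool_pos"][2]*1000+40)/' h.py; python3 -c "
from h import *
tilt()"
```

```text
time: 6.8
tool_pos: [0.4946, -0.1518, 0.1716]
tool_rot: [-3.141, 0.0, 1.176]
contact_force: [0.6, -0.5, -0.0]
opening: 0.0599
grip_force: 3.0
tcp [ 0.4944 -0.1525  0.1717] n 5455 a [-3.9  8.  23. ] z [ 98.2 167.3 194.8] slope deg -74.2 Fz [ 0.1 -0.  -1.1]
```

```bash
python3 -m handwheel '[14,-3.2,0,0.07,0.5,14,-3.2,0,0.07,0.5,14,-3.2,0,0.07,0.5,13.5,-3.2,0,0.061,0.5,0,0,-30,0,0.5,0,0,-30,0,0.5,0,0,-20,0,0.5,0,0,-5,0,0.5]' 3; python3 -c "
from h import *
tilt()"; python3 -m handwheel '[0,0,-4,0,0.5,0,0,-4,0,0.5]'; python3 -m handwheel '[0,0,-2,0,0.5,0,0,0,0,0.5]'
```

```text
time: 7.65
tool_pos: [0.5483, -0.1655, 0.0844]
tool_rot: [-3.137, -0.001, 1.445]
contact_force: [0.3, 0.1, -0.1]
opening: 0.06
grip_force: 3.0
tcp [ 0.5488 -0.1656  0.0851] n 5418 a [-4.2  7.7 22.5] z [ 13.7  80.8 108.2] slope deg -71.8 Fz [ 0.7  0.3 -0.4]
time: 7.9
tool_pos: [0.5511, -0.1659, 0.0804]
tool_rot: [3.138, 0.001, 1.445]
contact_force: [0.0, 0.0, 4.3]
opening: 0.0602
grip_force: 3.0
time: 8.1
tool_pos: [0.5509, -0.1655, 0.078]
tool_rot: [3.139, 0.001, 1.446]
contact_force: [0.9, -1.3, 3.5]
opening: 0.0597
grip_force: 3.0
```

```bash
python3 -m handwheel '[0.6,5,0.5,0,0.5,0.6,5,0.5,0,0.5,0.6,5,0,0,0.5,0,0,0,0,0.5]'; python3 -c "
from h import *
tilt()"; python3 -m handwheel '[0.6,5,0,0,0.5,0.6,5,0,0,0.5,0,0,0,0,0.5]'; python3 -c "
from h import *
tilt()"
```

```text
time: 8.5
tool_pos: [0.5517, -0.149, 0.0779]
tool_rot: [-3.141, -0.0, 1.447]
contact_force: [0.2, 0.2, 0.6]
opening: 0.06
grip_force: 3.0
tcp [ 0.5516 -0.1494  0.0779] n 4425 a [-2.   4.7  9.8] z [  9.6  77.9 104.6] slope deg -83.2 Fz [-0.9  0.5  0.9]
time: 8.85
tool_pos: [0.553, -0.1394, 0.0779]
tool_rot: [-3.141, -0.0, 1.446]
contact_force: [0.6, -0.7, -1.1]
opening: 0.0598
grip_force: 3.0
tcp [ 0.553  -0.1397  0.0779] n 4439 a [-2.   4.6  9.5] z [ 10.4  78.2 104.6] slope deg -71.7 Fz [-0.4 -0.1 -0.5]
```

```bash
python3 -m handwheel '[0,0,-1.5,0,0.5,0,0,-1.5,0,0.5,0,0,0,0,0.5]'; python3 -m handwheel '[0,0,-1.5,0,0.5,0,0,-1.5,0,0.5,0,0,0,0,0.5]'; python3 -c "
from h import *
im,W=cloud('wrist'); s=robot.observe(); y=s['tool_rot'][2]
u=np.array([np.cos(y),np.sin(y)]); w=np.array([u[1],-u[0]])
p=W.reshape(-1,3); c=im.reshape(-1,3).astype(int)
a=(p[:,:2]-s['tool_pos'][:2])@u*1000; b=(p[:,:2]-s['tool_pos'][:2])@w*1000; z=p[:,2]*1000
for k in range(0,115,10):
    m=(c[:,2]>c[:,0]+15)&(abs(b)<22)&(abs(a)<35)&(z>=k)&(z<k+10)
    if m.sum(): print(k,m.sum(),np.percentile(a[m],[5,50,95]).round(1))
"
```

```text
time: 9.2
tool_pos: [0.5531, -0.1403, 0.0751]
tool_rot: [3.141, 0.0, 1.446]
contact_force: [-0.2, -0.1, 2.8]
opening: 0.06
grip_force: 3.0
time: 9.5
tool_pos: [0.553, -0.1402, 0.0718]
tool_rot: [3.142, -0.0, 1.446]
contact_force: [-1.2, -0.1, 1.9]
opening: 0.0602
grip_force: 3.0
0 335 [ 9.6 27.8 33.8]
10 220 [9.  9.4 9.9]
20 249 [8.2 8.7 9.2]
30 284 [7.5 8.1 8.6]
40 333 [6.9 7.5 8. ]
50 381 [6.3 6.8 7.4]
60 435 [5.6 6.2 6.7]
70 520 [5.  5.5 6.1]
80 598 [4.3 4.9 5.5]
90 710 [3.7 4.2 4.8]
100 668 [1.4 3.3 4.3]
```

```bash
python3 -m handwheel '[0,0,0,0,0.68,0,0,0,0,0.72,0,0,0,0,0.76,0,0,0,0,0.78]'; python3 -m handwheel '[0,0,20,0,0.78,0,0,30,0,0.78,0,0,40,0,0.78,0,0,0,0,0.78]'; python3 -c "
from h import *
im,W=cloud('wrist')
p=W.reshape(-1,3); z=p[:,2]*1000
m=(abs(p[:,0]-.5527)<.08)&(abs(p[:,1]+.1432)<.05)&(z>90)&(z<112)
p=p[m]
print(m.sum(),np.median(p,0),cv2.minAreaRect((p[:,:2]*1000).astype(np.float32)))"
```

```text
time: 9.95
tool_pos: [0.553, -0.1401, 0.0719]
tool_rot: [-3.141, -0.0, 1.446]
contact_force: [0.4, -0.6, -0.8]
opening: 0.0706
grip_force: 0.0
time: 10.35
tool_pos: [0.5559, -0.1412, 0.1675]
tool_rot: [3.132, 0.003, 1.446]
contact_force: [-0.1, -0.1, -0.4]
opening: 0.0717
grip_force: 0.0
1726 [ 0.55180813 -0.14009434  0.10017167] ((551.6268920898438, -141.60057067871094), (20.93657684326172, 59.833003997802734), 82.21334075927734)
```

Board is standing on the mat, measured at (552, −142) with its face square to the mixer. Next is the bottle. The reported z reads about 21 mm low, so I'm allowing for that.

```bash
python3 -m handwheel '[-14,40.6,0,-0.07,0.78,-14,40.6,0,-0.07,0.78,-14,40.6,0,-0.07,0.78,-14,40.6,0,-0.07,0.78,-14,40.6,0,-0.07,0.78]'; python3 -m handwheel '[-14,40.6,0,-0.07,0.78,-14,40.6,0,-0.07,0.78,-14,40.6,0,-0.07,0.78,-14,40.6,0,-0.07,0.78,-14,40.6,0,-0.07,0.78,0,0,0,0,0.78,0,0,0,0,0.78]'; python3 -c "
from h import *
im,W=cloud('wrist'); p=W.reshape(-1,3)
for lo,hi in((.104,.118),(.03,.118)):
    m=(abs(p[:,0]-.416)<.035)&(abs(p[:,1]-.265)<.035)&(p[:,2]>lo)&(p[:,2]<hi)
    q=p[m]; print(m.sum(),q.mean(0).round(4),cv2.minEnclosingCircle((q[:,:2]*1000).astype(np.float32)))"
```

```text
time: 10.9
tool_pos: [0.4816, 0.0643, 0.161]
tool_rot: [-3.14, 0.001, 1.093]
contact_force: [1.8, 0.5, 0.5]
opening: 0.0713
grip_force: 0.0
time: 11.6
tool_pos: [0.4121, 0.2662, 0.161]
tool_rot: [-3.141, 0.002, 0.749]
contact_force: [-0.7, -0.4, -0.2]
opening: 0.0716
grip_force: 0.0
556 [0.4181 0.2675 0.1104] ((417.52642822265625, 266.7130432128906), 10.905025482177734)
2071 [0.4226 0.272  0.0861] ((417.1655578613281, 266.9053649902344), 22.9620418548584)
```

```bash
python3 -m handwheel '[4.5,0,-20,0,0.78,0,0,-30,0,0.78,0,0,-30,0,0.78,0,0,-20,0,0.78,0,0,-10,0,0.78,0,0,-5,0,0.78,0,0,0,0,0.78]' 10; python3 -m handwheel '[0,0,0,0,0.4,0,0,0,0,0.4,0,0,0,0,0.4,0,0,0,0,0.4,0,0,0,0,0.4]' 10;  python3 -m handwheel '[0,0,0,0,0.4,0,0,0,0,0.4]' 40
```

```text
time: 12.35
tool_pos: [0.4179, 0.2653, 0.047]
tool_rot: [3.142, 0.0, 0.745]
contact_force: [-0.9, 0.0, 0.3]
opening: 0.0719
grip_force: 0.0
time: 12.85
tool_pos: [0.4177, 0.2662, 0.0475]
tool_rot: [3.141, -0.001, 0.746]
contact_force: [-1.0, 1.3, 3.3]
opening: 0.0463
grip_force: 10.0
time: 13.05
tool_pos: [0.4178, 0.2662, 0.0475]
tool_rot: [3.141, -0.001, 0.746]
contact_force: [-2.2, 1.5, 5.8]
opening: 0.0451
grip_force: 39.9
```

```bash
python3 -m handwheel '[0,0,10,0,0.4,0,0,30,0,0.4,0,0,35,0,0.4,0,0,35,0,0.4,0,0,25,0,0.4,0,0,15,0,0.4]'; python3 -m handwheel '[18.5,-37.5,0,0,0.4,18.5,-37.5,0,0,0.4,18.5,-37.5,0,0,0.4,18.5,-37.5,0,0,0.4,18.5,-37.5,0,0,0.4,18.5,-37.5,0,0,0.4,18.5,-37.5,0,0,0.4,18.5,-37.5,0,0,0.4]'; python3 -m handwheel '[0,0,0,0,0.4,0,0,0,0,0.4,0,0,0,0,0.4]'; python3 - <<'E'
from h import *
im,W=cloud("wrist"); b,_=cloud("scene")
cv2.imwrite("pics/w4.png",np.vstack([cv2.resize(im,(480,300)),cv2.resize(b[80:260,200:440],(480,300))]))
E
```

```text
time: 13.65
tool_pos: [0.418, 0.2659, 0.1996]
tool_rot: [3.14, -0.003, 0.746]
contact_force: [-0.4, -0.7, -2.8]
opening: 0.0451
grip_force: 39.9
time: 14.45
tool_pos: [0.5656, -0.0359, 0.1971]
tool_rot: [-3.141, 0.001, 0.746]
contact_force: [0.3, 0.3, -1.9]
opening: 0.0449
grip_force: 39.9
time: 14.75
tool_pos: [0.5649, -0.0334, 0.1969]
tool_rot: [-3.141, 0.001, 0.746]
contact_force: [0.5, 0.3, -2.1]
opening: 0.0453
grip_force: 39.9
```

View pics/w4.png

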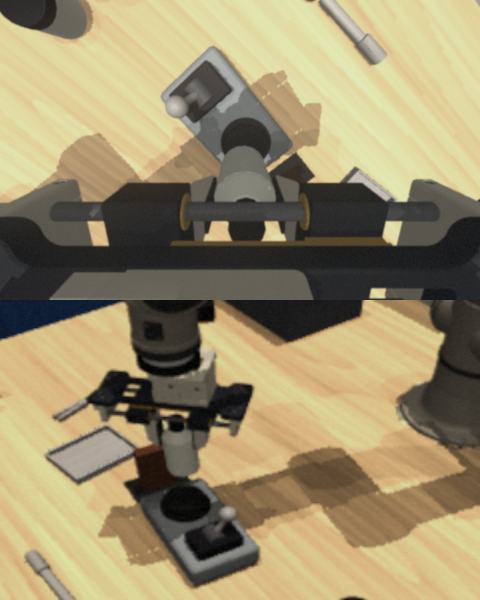

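The bottle is held upright above the pad (wrist view about (245,170)), and the board still stands beside the console in the scene view. Now pressing.

```bash
python3 -m handwheel '[1,-0.5,-25,0,0.4,0,0,-25,0,0.4,0,0,-15,0,0.4,0,0,-6,0,0.4,0,0,0,0,0.4]' 50; python3 -m handwheel '[0,0,-3,0,0.4,0,0,-3,0,0.4,0,0,0,0,0.4]'; python3 -m handwheel '[0,0,-2,0,0.4,0,0,-2,0,0.4,0,0,0,0,0.4]'; python3 -m handwheel '[0,0,-2,0,0.4,0,0,-1,0,0.4,0,0,0,0,0.4]'
```

```text
time: 15.35
tool_pos: [0.5661, -0.0338, 0.1257]
tool_rot: [-3.141, 0.001, 0.747]
contact_force: [-0.4, -1.3, -1.8]
opening: 0.0453
grip_force: 49.9
time: 15.65
tool_pos: [0.5673, -0.0346, 0.121]
tool_rot: [3.14, -0.002, 0.746]
contact_force: [-0.5, 0.4, 4.3]
opening: 0.0452
grip_force: 49.9
time: 15.95
tool_pos: [0.5673, -0.0347, 0.1168]
tool_rot: [3.14, -0.001, 0.746]
contact_force: [0.7, 1.3, 6.8]
opening: 0.0451
grip_force: 49.9
time: 16.25
tool_pos: [0.5673, -0.0346, 0.1141]
tool_rot: [3.14, -0.002, 0.746]
contact_force: [-1.5, 2.1, 8.8]
opening: 0.0451
grip_force: 49.9
```

```bash
python3 -m handwheel '[0,0,-1,0,0.4,0,0,-1,0,0.4,0,0,0,0,0.4]'; python3 -m handwheel '[0,0,-1,0,0.4,0,0,0,0,0.4]';
```

```text
time: 16.55
tool_pos: [0.5674, -0.0346, 0.1124]
tool_rot: [3.14, -0.002, 0.746]
contact_force: [-1.2, 2.1, 9.7]
opening: 0.0454
grip_force: 49.9
time: 16.75
tool_pos: [0.5675, -0.0345, 0.1122]
tool_rot: [3.139, -0.002, 0.746]
contact_force: [-2.6, 2.2, 15.1]
opening: 0.0455
grip_force: 50.0
```

```bash
python3 -m handwheel '[0,0,-1,0,0.4,0,0,0,0,0.4,0,0,0,0,0.4,0,0,0,0,0.4,0,0,0,0,0.4,0,0,0,0,0.4,0,0,0,0,0.4,0,0,0,0,0.4]'; for i in 1 ; do :; done; python3 -m handwheel '[0,0,0,0,0.4,0,0,0,0,0.4,0,0,0,0,0.4,0,0,0,0,0.4,0,0,0,0,0.4,0,0,0,0,0.4,0,0,0,0,0.4,0,0,0,0,0.4]'; python3 -m handwheel '[0,0,0,0,0.4,0,0,0,0,0.4,0,0,0,0,0.4,0,0,0,0,0.4,0,0,0,0,0.4,0,0,0,0,0.4,0,0,0,0,0.4,0,0,0,0,0.4]'; python3 -m handwheel '[0,0,0,0,0.4,0,0,0,0,0.4,0,0,5,0,0.4,0,0,5,0,0.4,0,0,10,0,0.4,0,0,30,0,0.4,0,0,30,0,0.4,0,0,10,0,0.4]'
```

```text
time: 17.55
tool_pos: [0.5676, -0.0344, 0.1121]
tool_rot: [3.138, -0.003, 0.746]
contact_force: [-4.4, 3.9, 20.5]
opening: 0.0449
grip_force: 50.0
time: 18.35
tool_pos: [0.5676, -0.0344, 0.1121]
tool_rot: [3.138, -0.003, 0.746]
contact_force: [-4.8, 3.9, 20.3]
opening: 0.0448
grip_force: 50.0
time: 19.15
tool_pos: [0.5676, -0.0344, 0.1121]
tool_rot: [3.138, -0.003, 0.746]
contact_force: [-5.1, 4.1, 20.1]
opening: 0.0453
grip_force: 50.0
time: 19.95
tool_pos: [0.5676, -0.035, 0.2018]
tool_rot: [3.138, -0.002, 0.746]
contact_force: [0.2, -0.1, -1.8]
opening: 0.0452
grip_force: 49.9
```

```bash
python3 -m handwheel '[5.8,-40.2,0,0,0.4,5.8,-40.2,0,0,0.4,5.8,-40.2,0,0,0.4,5.8,-40.2,0,0,0.4,5.8,-40.2,0,0,0.4,5.8,-40.2,0,0,0.4,0,0,0,0,0.4,0,0,0,0,0.4]'; python3 -m handwheel '[0,0,-30,0,0.4,0,0,-35,0,0.4,0,0,-35,0,0.4,0,0,-25,0,0.4,0,0,-12,0,0.4,0,0,-5,0,0.4,0,0,0,0,0.4]'
```

```text
time: 20.75
tool_pos: [0.6005, -0.2764, 0.197]
tool_rot: [-3.138, 0.001, 0.744]
contact_force: [0.5, -0.7, -2.5]
opening: 0.0454
grip_force: 49.9
time: 21.45
tool_pos: [0.6016, -0.2753, 0.0573]
tool_rot: [3.141, -0.0, 0.747]
contact_force: [-0.5, -0.1, -1.9]
opening: 0.0451
grip_force: 49.9
```

```bash
python3 -m handwheel '[0,0,-2,0,0.4,0,0,-2,0,0.4,0,0,0,0,0.4]'; python3 -m handwheel '[0,0,-1,0,0.4,0,0,0,0,0.4]'; python3 -m handwheel '[0,0,-1,0,0.4,0,0,0,0,0.4]'
```

```text
time: 21.75
tool_pos: [0.6016, -0.276, 0.0537]
tool_rot: [3.141, -0.0, 0.746]
contact_force: [-0.7, -0.0, -2.4]
opening: 0.0454
grip_force: 49.9
time: 21.95
tool_pos: [0.6014, -0.2759, 0.0522]
tool_rot: [3.141, -0.0, 0.746]
contact_force: [-0.4, 0.8, -1.3]
opening: 0.045
grip_force: 49.9
time: 22.15
tool_pos: [0.6015, -0.2759, 0.0516]
tool_rot: [3.141, -0.0, 0.746]
contact_force: [-1.0, 0.4, 2.3]
opening: 0.0451
grip_force: 49.9
```

```bash
python3 -m handwheel '[0,0,0,0,0.4,0,0,0,0,0.4]' 5; python3 -m handwheel '[0,0,0,0,0.55,0,0,0,0,0.6,0,0,0,0,0.7,0,0,0,0,0.75,0,0,0,0,0.75]'; python3 -m handwheel '[0,0,10,0,0.75,0,0,25,0,0.75,0,0,40,0,0.75,0,0,40,0,0.75,0,0,35,0,0.75,0,0,0,0,0.75]'; python3 - <<'E'
from h import *
im,W=cloud("wrist"); b,_=cloud("scene")
cv2.imwrite("pics/w5.png",np.vstack([cv2.resize(im,(480,300)),cv2.resize(b[80:260,200:440],(480,300))]))
E
```

```text
time: 22.35
tool_pos: [0.6015, -0.2759, 0.0514]
tool_rot: [3.141, -0.0, 0.746]
contact_force: [-0.7, 1.0, 3.6]
opening: 0.0457
grip_force: 5.0
time: 22.85
tool_pos: [0.6014, -0.2759, 0.051]
tool_rot: [3.142, 0.0, 0.746]
contact_force: [0.2, -0.1, 0.2]
opening: 0.068
grip_force: 0.0
time: 23.45
tool_pos: [0.6037, -0.2772, 0.2085]
tool_rot: [3.13, -0.003, 0.746]
contact_force: [-0.2, 0.6, 0.7]
opening: 0.0691
grip_force: 0.0
```

View pics/w5.png

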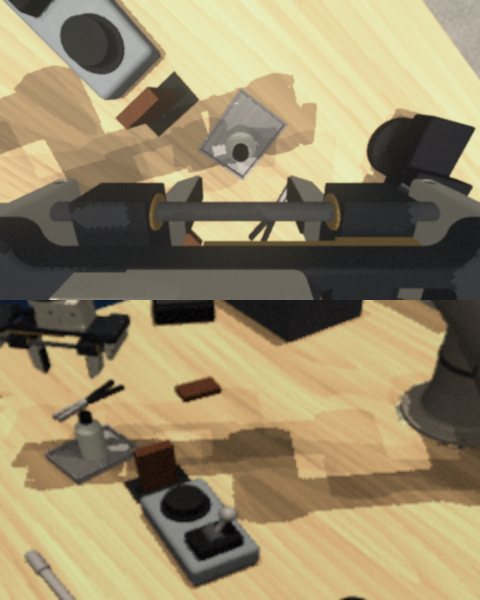

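The bottle stands in the tray (scene half about (90,440)) and the board stands on the mat (about (157,465)). Next is the toggle.

```bash
python3 -m handwheel '[-9.9,38.3,0,-0.097,0.5,-9.9,38.3,0,-0.097,0.3,-9.9,38.3,0,-0.097,0.1,-9.9,38.3,0,-0.097,0,-9.9,38.3,0,-0.097,0]' 10;  python3 -m handwheel '[-9.9,38.3,0,-0.097,0,-9.9,38.3,0,-0.097,0,-9.9,38.3,0,-0.097,0,-9.8,38.3,0,-0.097,0,0,0,0,0,0,0,0,0,0,0]'
```

```text
time: 24.05
tool_pos: [0.5503, -0.0827, 0.1994]
tool_rot: [-3.14, 0.003, 0.257]
contact_force: [0.5, 0.3, -1.0]
opening: 0.0337
grip_force: 0.0
time: 24.65
tool_pos: [0.5116, 0.0694, 0.2001]
tool_rot: [3.141, 0.002, -0.124]
contact_force: [0.6, -0.2, -0.8]
opening: 0.0002
grip_force: 0.0
```

```bash
python3 -m handwheel '[0,-1.5,-30,0,0,0,0,-35,0,0,0,0,-25,0,0,0,0,-14,0,0,0,0,0,0,0]'; python3 -m handwheel '[9.9,-1.2,0,0,0,9.9,-1.2,0,0,0,9.9,-1.2,0,0,0,5,-0.6,0,0,0]'; python3 -m handwheel '[5,-0.6,0,0,0,5,-0.6,0,0,0,5,-0.6,0,0,0,5,-0.6,0,0,0]';  python3 -m handwheel '[4,-0.5,0,0,0,0,0,0,0,0]'
```

```text
time: 25.15
tool_pos: [0.5109, 0.0659, 0.0944]
tool_rot: [3.141, 0.006, -0.128]
contact_force: [0.1, -0.7, 0.4]
opening: 0.0001
grip_force: 0.0
time: 25.55
tool_pos: [0.5486, 0.0629, 0.0977]
tool_rot: [-3.141, -0.002, -0.127]
contact_force: [-1.5, -0.5, 1.0]
opening: 0.0006
grip_force: 1.0
time: 25.95
tool_pos: [0.5675, 0.0608, 0.0971]
tool_rot: [3.141, -0.0, -0.127]
contact_force: [-1.0, 0.5, 1.2]
opening: 0.0002
grip_force: 0.7
time: 26.15
tool_pos: [0.5717, 0.0602, 0.0969]
tool_rot: [3.142, -0.001, -0.127]
contact_force: [0.5, 1.0, -0.6]
opening: 0.0007
grip_force: 0.0
```

```bash
python3 -m handwheel '[3,-0.4,0,0,0,0,0,0,0,0]'; python3 -m handwheel '[3,-0.4,0,0,0,0,0,0,0,0]';python3 -m handwheel '[2,-0.2,0,0,0,0,0,0,0,0]'; python3 -c "
from h import *
im,W=cloud('top'); p=W[150:215,285:330].reshape(-1,3)
cv2.imwrite('pics/t6.png',cv2.resize(im[130:230,250:410],(800,500)))
b,_=cloud('scene'); cv2.imwrite('pics/s6.png',cv2.resize(b[140:260,220:380],(800,600)))"
```

```text
time: 26.35
tool_pos: [0.5741, 0.0598, 0.0968]
tool_rot: [3.141, 0.0, -0.127]
contact_force: [0.3, 0.6, -0.4]
opening: 0.0006
grip_force: 0.2
time: 26.55
tool_pos: [0.5772, 0.0594, 0.0969]
tool_rot: [3.141, 0.0, -0.127]
contact_force: [-0.9, 0.9, -0.3]
opening: 0.0005
grip_force: 0.4
time: 26.75
tool_pos: [0.5789, 0.0593, 0.0969]
tool_rot: [3.141, 0.001, -0.127]
contact_force: [-1.3, 1.0, -0.3]
opening: 0.0004
grip_force: 0.7
```

View pics/s6.png

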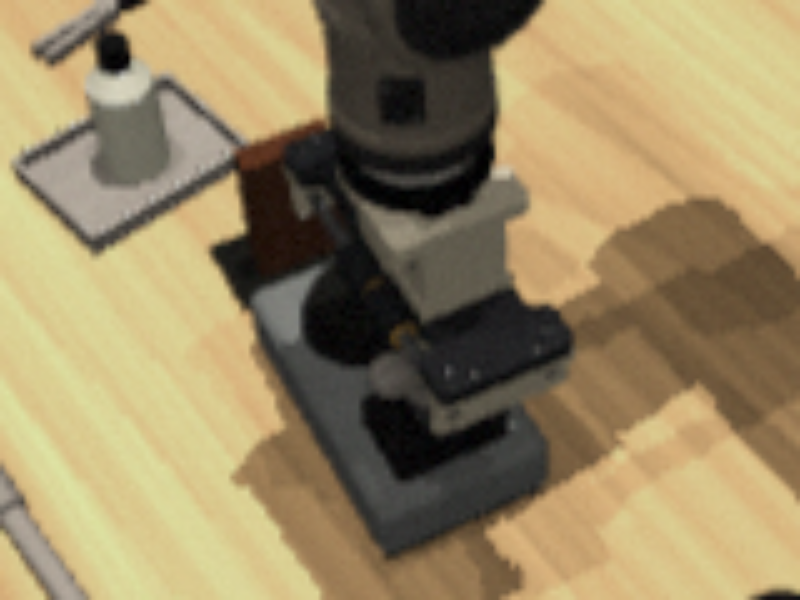

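The toggle ball (about (390,375)) now leans to the back. I'll push on until it meets its stop.

```bash
python3 -m handwheel '[2,-0.2,0,0,0,0,0,0,0,0]'; python3 -m handwheel '[2,-0.2,0,0,0,0,0,0,0,0]'
```

```text
time: 27.05
tool_pos: [0.5793, 0.0593, 0.0967]
tool_rot: [3.141, 0.004, -0.127]
contact_force: [-7.4, 1.2, 1.7]
opening: 0.0004
grip_force: 3.6
time: 27.25
tool_pos: [0.5796, 0.0593, 0.0966]
tool_rot: [3.141, 0.008, -0.127]
contact_force: [-13.5, 0.8, 6.6]
opening: 0.0006
grip_force: 6.6
```

```bash
python3 -m handwheel '[1,-0.1,0,0,0,0,0,0,0,0]'
```

```text
time: 27.45
tool_pos: [0.5797, 0.0593, 0.0966]
tool_rot: [3.141, 0.01, -0.127]
contact_force: [-15.6, 1.4, 7.4]
opening: 0.0006
grip_force: 8.0
```

At the stop. I'll back off, lift clear and verify everything.

```bash
python3 -m handwheel '[-10,1.2,0,0,0,-20,2.5,0,0,0,-20,2.5,0,0,0,-20,2.5,0,0,0,0,0,30,0,0,0,0,40,0,0,0,0,30,0,0]'; python3 -m handwheel '[-40,0,0,0,0,-40,0,0,0,0,-40,0,0,0,0,0,0,0,0,0,0,0,0,0,0,0,0,0,0,0]'; python3 - <<'E'
from h import *
im,W=cloud("top"); b,S=cloud("scene"); Z=W[...,2]
def box(x,y,r,lo,hi,P=W):
    m=(abs(P[...,0]-x)<r)&(abs(P[...,1]-y)<r)&(P[...,2]>lo)&(P[...,2]<hi); q=P[m]
    print(len(q), q.mean(0).round(4) if len(q) else None, cv2.minAreaRect((q[:,:2]*1000).astype(np.float32)) if len(q) else None)
box(.578,.06,.05,.11,.14); box(.578,.06,.05,.11,.14,S)
box(.552,-.142,.05,.09,.12); box(.602,-.276,.06,.1,.13); box(.517,.287,.05,.06,.08); box(.602,.273,.05,.11,.14);box(.566,-.034,.03,.06,.09)
cv2.imwrite("pics/end.png",np.vstack([cv2.resize(b[80:260,160:448],(480,300)),cv2.resize(im[120:270,200:440],(480,300))]))
E
```

```text
time: 28.15
tool_pos: [0.515, 0.0674, 0.1997]
tool_rot: [-3.141, -0.004, -0.127]
contact_force: [-0.2, -0.5, -0.6]
opening: 0.0007
grip_force: 0.0
time: 28.75
tool_pos: [0.3957, 0.0674, 0.1976]
tool_rot: [-3.141, -0.003, -0.127]
contact_force: [-0.2, -0.5, -0.4]
opening: 0.0006
grip_force: 0.0
86 [0.601  0.0565 0.1245] ((602.115966796875, 57.12629318237305), (22.676193237304688, 22.583585739135742), 0.4614647626876831)
70 [0.6051 0.0627 0.121 ] ((602.902099609375, 60.439483642578125), (23.632179260253906, 20.821083068847656), 17.506959915161133)
210 [ 0.552  -0.14    0.1024] ((552.9337768554688, -140.87930297851562), (20.207672119140625, 60.97031021118164), 82.9649429321289)
73 [ 0.5984 -0.274   0.1137] ((598.7427978515625, -275.13238525390625), (20.774824142456055, 19.95844078063965), 71.3425521850586)
491 [0.517  0.2868 0.0716] ((517.2049560546875, 287.5487060546875), (62.263240814208984, 62.530128479003906), 72.12841796875)
336 [0.6004 0.2707 0.1236] ((602.0916748046875, 273.87554931640625), (50.41340637207031, 49.028160095214844), 45.498443603515625)
426 [ 0.5661 -0.0339  0.075 ] ((566.009033203125, -34.099037170410156), (57.462772369384766, 56.605464935302734), 0.4340552091598511)
```

View pics/end.png

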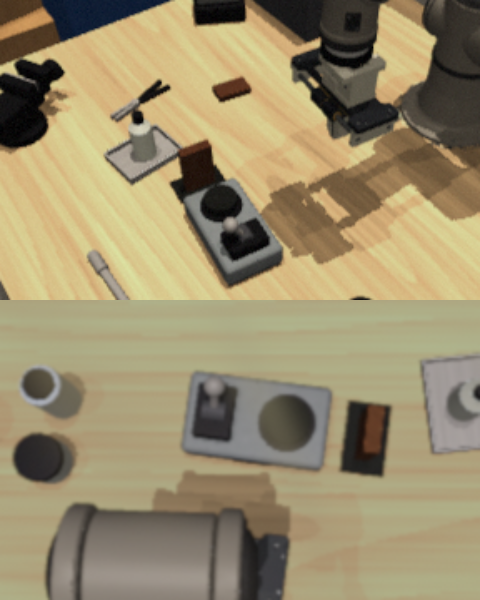

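The picture shows the board standing on the mat, the bottle upright in the tray and the toggle leaning to the back. The ball moved 48 mm, its full swing.

```bash
python3 -c "
from cell import robot
print(robot.hand_in())"
```

```text
the job is handed in; nothing more can be done
None
```

The job is done and handed in at about 29 s: the board stands on the mat with its face to the mixer, the bottle pressed the pad to its stop for over 2 s and now stands in the tray, and the toggle is fully over to the back.

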